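Press the lid home on a take-away bowl

TASK

Close the take-away bowl in the lid press: lift the large blue pressing plate by its knob up and off the fork of its stand, lay it level and centred over the loose lid and let go of it, then flip the red safety catch fully over, and only then pull the press lever all the way down so that the lid goes home on the bowl. Finish while holding the lever all the way down: do not let it go. Leave the timer, the label roll and the spice jar where they are.

Things in the scene. Friction and masses are not known exactly. Their poses are not given: they have to be found in the camera images.
- press: Grey lid press, fixed on the counter; base 255 x 172 x 16 mm. Origin on the counter under the centre of the seat, where the white take-away bowl stands fixed (117 mm wide, rim 71 mm above the counter). Its -x is the front, towards the robot; the column with the lever stands at +x, the red safety catch to the right (-y) of the column.
- lid_top (a point): Centre of the top face of the loose white snap lid (round, 122 mm across) that lies on the bowl. 78 mm above the counter at first, 73 mm when home.
- lid (a joint): How far the lid is pressed down onto the bowl, m: 0 lying loose, 0.005 fully home (stop). Pushing it takes about 15 N and it stays where it was pushed.
- plate: Large blue pressing plate, loose, 0.24 to 0.39 kg: disc 140 mm across, 8 mm thick, with a knob. Origin at the centre of its flat underside, z up. A skirt round its edge (inner diameter 132 mm) reaches 5 mm below the underside and fits over the lid, so that the underside lies flat on the lid. Steel stem 14 mm thick from 8 to 28 mm above the origin, black knob head from 28 to 48 mm.
- plate_knob (a point): Centre of the plate's black round knob head (32 mm across, 20 mm high), 38 mm above the plate's underside. Grasp it here from above. At the start the plate hangs level by this head from the fork of its stand, with the stem between the prongs. The smaller blue plate fixed at the back of the stand is not used.
- fork (a point): Where the plate's stem hangs in the fork of the fixed stand, level with the prong tops; -x of this frame points out of its open end. Prongs: 6 mm bars at y = +-12.5 mm from the post (7 mm radius, x = 92 mm) to x = -32 mm, the tips turned up to 9 mm above this point. The hung plate can rise 14 mm before meeting the prongs, and clears the tips once drawn out 105 mm.
- catch (a joint): Angle of the red safety catch, rad: 0 to 0.15 at first = its bar lies across the front of the lever and locks it; grows as the thumb tab is pressed outwards and down; 1.25 = fully over (stop). The lever is free above 0.8. It turns about a level pin along the press's x axis, takes about 3 N at the tab and stays where it is put.
- catch_tab (a point): Middle of the thumb pad of the red catch (26 mm wide along press x, 22 mm long, 7 mm thick), 42 mm from the pin. At catch angle a it lies, in the press's frame, at the pin plus 42 mm x (0, -sin(a+0.785), cos(a+0.785)): it goes 48 mm down from 0 to fully over, so pressing it down from above with shut fingers turns the catch.
- catch_pin (a point): Pin of the safety catch, at (110, -78, 212) mm in the press's frame. A bracket post 20 mm wide (press y) stands behind it (press x from 119 to 129 mm), up to 224 mm above the counter.
- lever (a joint): Angle of the press lever, rad: 0 = upright (start), 1.571 = level and pointing to the front (-x of the press), its stop. It swings about a level pivot along the press's y axis. A spring brings it back up when let go; 2 to 5 N at the grip move it, holding it fully down on the plate takes about 18 N.
- lever_grip (a point): Centre of the black barrel grip across the end of the lever (30 mm thick, 44 mm long along press y, flat ends), 190 mm from the pivot. At lever angle q it lies, in the press's frame, at the pivot plus 190 mm x (-sin q, 0, cos q). It can be pinched from above by its flat ends (across press y) and then turns between the fingers.
- lever_pivot (a point): Pivot of the lever in the column, at (125, 0, 148) mm in the press's frame.
- foot: Sprung round foot (26 mm across) on the lever, 125 mm from the pivot; with the lever down it points down and presses on top of the plate's knob. While the lever is upright it sticks out to the front, its face 38 mm before the lever's axis, 273 mm above the counter. Origin on the lever's axis.
- timer: Bystander: red and white kitchen timer, 58 mm wide, 46 mm high, origin at its underside; leave it.
- label_roll: Bystander: white label roll, 61 mm wide, 40 mm high, origin at its underside; leave it.
- spice_jar: Bystander: spice jar, 44 mm wide, 96 mm high, origin at its underside; leave it.

How it is judged:
By the outcome, as a careful person would: the job done as asked, in the order asked, and still so for the second after the job is handed in, while the arm keeps its last pose, push and grip.
It also fails if it takes over 72 s, if anything falls off the work surface, if the arm or the gripper's body presses on something with over 40 N, if the wrist force passes 120 N, or if a joint passes its speed limit or range.

ROBOT

A 7-joint arm with a two-finger parallel gripper is mounted at the origin on a cart in front of the work surface, level with it; the furniture and walls round the work are solid. World frame = base frame: x ahead of the robot, y to its left, z up, the work surface at z = 0. Lengths are in m, angles in degrees, forces in N, time in s.
With the tool pointing down it reaches from about 0.425 to 0.875 m from the base axis. Payload 4.7 kg.
Tool frame: the origin (TCP) lies midway between the tips of the shut fingers; the grasp point (between the pads) lies 19 mm behind it (env.grip_depth is the distance from the TCP to the grasp point, in m); z points along the fingers, y is the line along which they close (so a half turn about z gives the same grasp; the last joint's range is limited). The gripper opens to 87 mm and grips with 3 to 60 N. Pads are 19 mm wide; open, the fingers measure 117 mm over their backs; the gripper's body (75 mm by 190 mm) begins 51 mm behind the grasp point.
Start: joints at [-74.994, 18.392, -4.016, 83.108, 1.295, 78.541, -3.26], TCP at [0.159, 0.63, 0.223] pointing down, gripper open.
Joint ranges: [-163.93, 163.93], [-17.29, 119.83], [-79.2, 71.16], [3.27, 140.29], [-89.18, 269.18], [5.43, 117.66], [-154.24, 154.24]. Speed limits (degrees/s): [147.25, 147.25, 180, 180, 180, 180, 180].

INTERFACE

Orientations are given as [roll, pitch, yaw] about the fixed x, y, z axes, in that order (R = Rz(yaw) Ry(pitch) Rx(roll)).
In Python, from cell import get_obs, optics, env, nets gives the robot as it stands.
- The arm moves only by the shell command python3 -m creep 'ROWS' [FORCE]. ROWS is JSON, a list of rows, each an object of numbers: "wx", "wy", "wz": the turn, a rotation vector about the tool's x, y, z in degrees; "tx", "ty", "tz": the shift along the tool's x, y, z in mm; "gripper": the opening, from -1 (shut) to 1 (fully open). A call has 1 to 5 rows; each row is the pose to reach, as a shift and turn from the pose commanded when the call began, along the tool's axes at that moment; what a row does not reach only later rows make up. A row lasts 1/12 s, in which the tool goes at most 41.7 mm and 7.16 degrees, less where a joint would pass 70% of its speed; a pose out of reach is approached as far as the arm can. A call with a gripper value outside its range is refused whole. The fingers move at their own pace and stop on an object; FORCE is the grip in N (left out, the last holds). Time passes only in rows, so rows that repeat a pose let the fingers close. It gives the time, the measured TCP pose, the force, the opening and the grip force at its end, in the units of the state.
- get_obs(): the state, without advancing time (a new reading comes with each control period).
- optics.read_camera(name): name is "scene" or "top" or "wrist"; returns (picture, depth): 420x560x3 uint8, red, green, blue; 420x560 float32, m along the optical axis (not along the pixel's ray), 0 where there is no reading.
- optics.camera_info(name): a dict with "fovy" (degrees; the focal length in pixels is half the picture's height over the tangent of half this angle, whatever the lens; pixels are square), "cx", "cy" (the principal point, pixels), "R" (3x3) and "t" (3): a world point X has camera coordinates R X + t; the wrist camera has in their place "tool_from_camera" (4x4, takes a point from camera to tool coordinates, whose origin is the TCP and whose axes are the flange's). Camera axes: x right, y down, z forward; pixel columns grow to the right and rows downward; lengths in m; the calibration is good to about 2 mm. A picture is of the moment at which its call begins: read the wrist's pose just before it. camera_info takes no time and is no camera call.
- env.sign_off(): hands the job in; it is judged then, once.
Trained networks look in the newest picture that a camera, given by its name, has taken for a name from the list of things; names that differ only in an ending like _2 or _b are one class to them, and where a whole thing is asked for, a point or a joint stands for the part that bears it (a point fixed in the world has none). Each returns a list of dicts, best first, with "confidence" (0 to 1); they miss things now and then, are a little off and sometimes report something else, mostly with a low value. They report only what shows in the picture. A call takes as long as a camera call.
- nets.look_for(query, camera): "point" ([x, y, z] in m, in world coordinates, good to about 4 mm: the middle of the surface that is visible of it).
- nets.place_of(query, camera): "point" ([x, y, z] in m, in world coordinates, good to about 4 mm: a listed point, or the origin of a listed thing).
The state is a dict: "time_s": time; "qpos": joint angles; "joint_velocities": joint speeds; "effort": joint torques, N m; "tool_pos": TCP position; "tool_rot": TCP orientation; "force": force on the tool from outside, world axes, zero at the start; "wrist_torque": the same for the moment, N m; "grip_width": finger opening in m; "grasp_force": force on a finger pad.
Only numpy, scipy, OpenCV 4.12 (cv2) and the standard library are available. Lean on these libraries where they do the work, as an engineer would, in place of code of your own. Each camera call takes 0.05 s, during which the arm holds its last target. There are 200 camera calls.

## Working session

There is one attempt and no reset: what is moved stays moved. The work goes in short steps, Python scripts to look and compute and a shell command to move; the robot and the scene stay as the last step left them, time stands still between calls to the robot, and variables do not carry over. Pictures are saved under pics/ and viewed, at most 13 in all, crops included, and the job is handed in when it is done.

```bash
mkdir -p pics; ls; cat > h.py <<'E'
import numpy as np, cv2
from scipy.spatial.transform import Rotation as Ro
from cell import get_obs, optics, env, nets
def save(cam,name):
    im,d=optics.read_camera(cam); cv2.imwrite('pics/'+name,im[:,:,::-1]); return im,d
def st():
    o=get_obs(); print('t',round(o['time_s'],2),'pos',np.round(o['tool_pos'],4),'rot',np.round(o['tool_rot'],2),'F',np.round(o['force'],1),'w',round(o['grip_width'],4),'g',o['grasp_force']); return o
def shift(target):
    o=get_obs(); R=Ro.from_euler('xyz',o['tool_rot'],degrees=True)
    return np.round(1000*R.inv().apply(np.array(target)-o['tool_pos']),1)
E
python3 - <<'E'
from h import *
o=st(); print(np.round(o['qpos'],1))
for c in ['scene','top']:
    im,d=save(c,c+'0.png')
    i=optics.camera_info(c); print(c,i['fovy'],np.round(-np.array(i['R']).T@i['t'],3))
    for q in ['press','lid_top','plate','plate_knob','fork','catch_tab','catch_pin','lever_grip','lever_pivot','timer','label_roll','spice_jar']:
        r=nets.place_of(q,c)
        print(q,[(np.round(x['point'],3).tolist(),round(x['confidence'],2)) for x in r[:2]])
st()
E
```

```text
pics
t 0.0 pos [0.1594 0.6296 0.2215] rot [-1.7989e+02  1.0000e-02  1.6580e+02] F [-0.5 -0.1 -0.2] w 0.087 g 0.0
[-75.   18.4  -4.   83.2   1.3  78.5  -3.3]
scene 55.307830013306905 [-0.286 -0.707  1.044]
press [([0.519, -0.169, -0.002], 0.59)]
lid_top [([0.518, -0.167, 0.081], 0.58)]
plate [([0.474, -0.429, 0.095], 0.66), ([0.479, -0.427, 0.12], 0.62)]
plate_knob [([0.475, -0.431, 0.127], 0.69)]
fork [([0.477, -0.428, 0.121], 0.97)]
catch_tab [([0.473, -0.426, 0.092], 0.69), ([0.616, -0.297, 0.237], 0.53)]
catch_pin [([0.615, -0.261, 0.213], 0.58)]
lever_grip [([0.642, -0.189, 0.338], 0.56)]
lever_pivot [([0.644, -0.19, 0.148], 0.69)]
timer [([0.446, 0.083, -0.001], 0.48)]
label_roll [([0.443, -0.621, 0.0], 0.89), ([0.518, -0.166, 0.08], 0.27)]
spice_jar []
top 53.87410347718835 [ 0.354 -0.268  1.361]
press [([0.518, -0.167, -0.005], 0.77)]
lid_top [([0.52, -0.169, 0.077], 0.7)]
plate []
plate_knob [([0.478, -0.427, 0.131], 0.72)]
fork [([0.477, -0.43, 0.116], 0.96)]
catch_tab [([0.608, -0.296, 0.243], 0.57), ([0.479, -0.427, 0.128], 0.24)]
catch_pin [([0.618, -0.26, 0.215], 0.65)]
lever_grip [([0.643, -0.183, 0.338], 0.75)]
lever_pivot [([0.642, -0.186, 0.148], 0.81)]
timer [([0.446, 0.076, 0.001], 0.55)]
label_roll [([0.443, -0.622, 0.003], 0.53)]
spice_jar [([0.772, -0.116, -0.004], 0.72)]
t 1.3 pos [0.1595 0.6301 0.2226] rot [180.    0.  165.8] F [ 0.4 -0.3 -0.5] w 0.087 g 0.0
```

View pics/scene0.png

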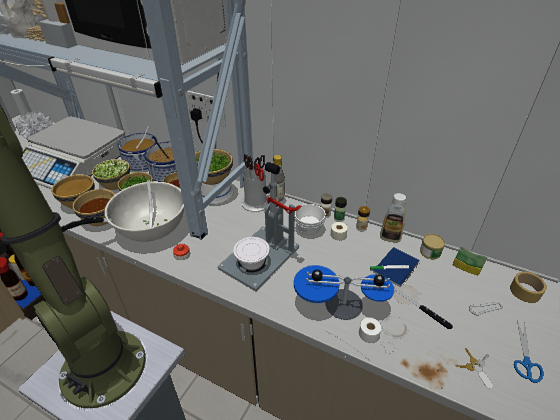

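View pics/top0.png

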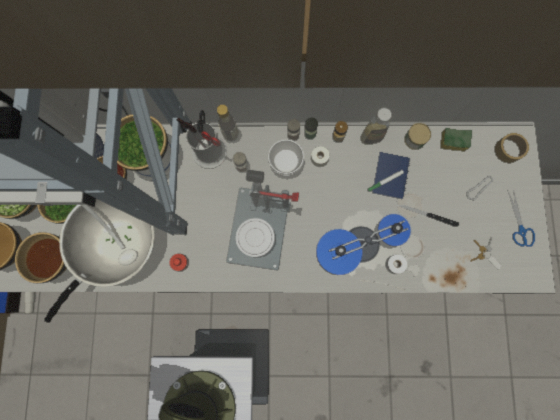

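```bash
python3 - <<'E'
from h import *
P=[]
for c in ['scene','top']:
    im,d=optics.read_camera(c); i=optics.camera_info(c); f=210/np.tan(np.radians(i['fovy']/2))
    v,u=np.mgrid[:420,:560]; X=np.stack([(u-i['cx'])/f*d,(v-i['cy'])/f*d,d],-1)[d>0]
    P.append((X-np.array(i['t']))@np.array(i['R']))
P=np.vstack(P)
# max height map in cells, rows x .2-.8, cols y .7..-.7; highest point below 0.9m
print('y     ',[round(y,1) for y in np.arange(.7,-.75,-.1)])
for x in np.arange(.1,.8,.1):
    print(round(x,1),[int(1000*max(P[(abs(P[:,0]-x)<.05)&(abs(P[:,1]-y)<.05)&(P[:,2]<1.3),2],default=-1)) for y in np.arange(.7,-.75,-.1)])
# post
Q=P[(P[:,2]>.2)&(P[:,2]<.5)&(P[:,0]>.3)&(P[:,1]>0)&(P[:,1]<.5)]; print(len(Q),Q.min(0),np.median(Q,0))
h=P[(P[:,2]>.5)&(P[:,1]>-.6)&(P[:,0]>.25)]; print('shelf',np.percentile(h,[0,1,50],axis=0))
st()
E
```

```text
y      [np.float64(0.7), np.float64(0.6), np.float64(0.5), np.float64(0.4), np.float64(0.3), np.float64(0.2), np.float64(0.1), np.float64(0.0), np.float64(-0.1), np.float64(-0.2), np.float64(-0.3), np.float64(-0.4), np.float64(-0.5), np.float64(-0.6), np.float64(-0.7)]
0.1 [-801, -803, -800, -800, -800, 4, 715, 582, 283, 4, -802, -802, -802, -802, -798]
0.2 [-800, -804, -802, -798, -805, -715, -707, -12, -17, -707, -799, -801, -802, -793, -801]
0.3 [-803, 5, 3, 135, 2, 1, 2, 3, 2, 1, 0, 3, 4, 1, 3]
0.4 [91, 93, 95, 126, 117, 118, 53, 7, 20, 23, 8, 126, 105, 45, 8]
0.5 [599, 602, 603, 601, 604, 605, 899, 11, 84, 83, 18, 142, 129, 146, 9]
0.6 [737, 746, 758, 768, 777, 801, 942, 1062, 1061, 1061, 1060, 1059, 1058, 967, 20]
0.7 [723, 737, 597, 597, 597, 596, 785, 537, 102, 351, 947, 8, 18, 19, 19]
10383 [5.29722053e-01 6.21307800e-06 2.00033560e-01] [0.72839058 0.06604111 0.3549564 ]
shelf [[ 0.51175506 -0.59998484  0.50000153]
 [ 0.51892373 -0.57663786  0.51176788]
 [ 0.58992005 -0.13012367  0.83625089]]
t 1.4 pos [0.1594 0.6302 0.2226] rot [180.     0.   165.81] F [ 0.2 -0.9  0. ] w 0.0873 g 0.0
```

```bash
A='{"tx":-126,"ty":-116,"tz":-10}'
python3 -m creep '[{"tx":-126,"ty":-116,"tz":-10},{"tx":-126,"ty":-116,"tz":-10},{"tx":-126,"ty":-116,"tz":-10},{"tx":-126,"ty":-116,"tz":-10},{"tx":-126,"ty":-116,"tz":-10}]'
python3 -m creep '[{"tx":-126,"ty":-116,"tz":-10},{"tx":-126,"ty":-116,"tz":-10},{"tx":-126,"ty":-116,"tz":-10},{"tx":-126,"ty":-116,"tz":-10},{"tx":-126,"ty":-116,"tz":-10}]'
```

```text
validation failed for argument at $[0]...
validation failed for argument at $[0]...
```

```bash
python3 -m creep '[{"wx":0,"wy":0,"wz":0,"tx":-40,"ty":-37,"tz":-3,"gripper":1}]'; python3 -m creep --help | head -20
```

```text
time_s: 1.48
tool_pos: [0.1746, 0.5998, 0.2228]
tool_rot: [180.0, -0.3, 166.4]
force: [-1.0, 0.6, 0.6]
grip_width: 0.0867
grasp_force: 0.0invalid input: not JSON, or not a number
```

```bash
python3 -m creep '[{"wx":0,"wy":0,"wz":0,"tx":-28,"ty":-26,"tz":-3,"gripper":1},{"wx":0,"wy":0,"wz":0,"tx":-56,"ty":-52,"tz":-6,"gripper":1},{"wx":0,"wy":0,"wz":0,"tx":-84,"ty":-78,"tz":-9,"gripper":1},{"wx":0,"wy":0,"wz":0,"tx":-112,"ty":-104,"tz":-12,"gripper":1},{"wx":0,"wy":0,"wz":0,"tx":-140,"ty":-130,"tz":-15,"gripper":1}]'
python3 -m creep '[{"wx":0,"wy":0,"wz":0,"tx":-28,"ty":-26,"tz":-3,"gripper":1},{"wx":0,"wy":0,"wz":0,"tx":-56,"ty":-52,"tz":-6,"gripper":1},{"wx":0,"wy":0,"wz":0,"tx":-84,"ty":-78,"tz":-9,"gripper":1},{"wx":0,"wy":0,"wz":0,"tx":-112,"ty":-104,"tz":-12,"gripper":1},{"wx":0,"wy":0,"wz":0,"tx":-140,"ty":-130,"tz":-15,"gripper":1}]'
python3 -c "
from h import *
st(); print(shift([.44,.2,.25]), np.round(get_obs()['qpos'],1), optics.camera_info('wrist'))"
```

```text
time_s: 1.9
tool_pos: [0.2867, 0.4332, 0.2402]
tool_rot: [180.0, 0.0, 165.8]
force: [-0.3, 0.5, 0.4]
grip_width: 0.0874
grasp_force: 0.0
time_s: 2.32
tool_pos: [0.3905, 0.2728, 0.2553]
tool_rot: [179.9, 0.0, 165.8]
force: [0.1, 0.0, -0.4]
grip_width: 0.0869
grasp_force: 0.0
t 2.32 pos [0.3905 0.2728 0.2553] rot [1.7994e+02 2.0000e-02 1.6581e+02] F [ 0.1  0.  -0.4] w 0.0869 g 0.0
[-65.8 -58.5   5.3] [-52.   -4.2  13.2 104.4   1.   79.6  36.8] {'fovy': 62.126428543043325, 'cx': 281.0904645368726, 'cy': 205.60591296055188, 'tool_from_camera': array([[ 3.90924235e-04, -9.70214626e-01, -2.42246622e-01,
         6.62939041e-02],
       [ 9.99999652e-01,  5.57961536e-04, -6.20930612e-04,
         6.38713160e-04],
       [ 7.37600260e-04, -2.42246295e-01,  9.70214506e-01,
        -1.62223215e-01],
       [ 0.00000000e+00,  0.00000000e+00,  0.00000000e+00,
         1.00000000e+00]])}
```

```bash
python3 -m creep '[{"wx":0,"wy":0,"wz":0,"tx":-18,"ty":-31,"tz":0,"gripper":1},{"wx":0,"wy":0,"wz":0,"tx":-36,"ty":-62,"tz":0,"gripper":1},{"wx":0,"wy":0,"wz":0,"tx":-54,"ty":-93,"tz":0,"gripper":1},{"wx":0,"wy":0,"wz":0,"tx":-72,"ty":-124,"tz":0,"gripper":1},{"wx":0,"wy":0,"wz":0,"tx":-90,"ty":-153,"tz":0,"gripper":1}]' | head -2
python3 -m creep '[{"wx":0,"wy":0,"wz":0,"tx":-11,"ty":-38,"tz":0,"gripper":1},{"wx":0,"wy":0,"wz":0,"tx":-22,"ty":-76,"tz":0,"gripper":1},{"wx":0,"wy":0,"wz":0,"tx":-33,"ty":-114,"tz":0,"gripper":1},{"wx":0,"wy":0,"wz":0,"tx":-43,"ty":-152,"tz":0,"gripper":1},{"wx":0,"wy":0,"wz":0,"tx":-54,"ty":-190,"tz":0,"gripper":1}]' | head -2
python3 -m creep '[{"wx":0,"wy":0,"wz":7,"tx":-11,"ty":-38,"tz":0,"gripper":1},{"wx":0,"wy":0,"wz":14,"tx":-22,"ty":-76,"tz":0,"gripper":1},{"wx":0,"wy":0,"wz":21,"tx":-33,"ty":-114,"tz":0,"gripper":1},{"wx":0,"wy":0,"wz":28,"tx":-43,"ty":-152,"tz":0,"gripper":1},{"wx":0,"wy":0,"wz":35,"tx":-54,"ty":-190,"tz":0,"gripper":1}]'|head -2
python3 -m creep '[{"wx":0,"wy":0,"wz":7,"tx":0,"ty":0,"tz":0,"gripper":1},{"wx":0,"wy":0,"wz":14,"tx":0,"ty":0,"tz":0,"gripper":1},{"wx":0,"wy":0,"wz":18,"tx":0,"ty":0,"tz":0,"gripper":1},{"wx":0,"wy":0,"wz":18,"tx":0,"ty":0,"tz":0,"gripper":1}]'
python3 - <<'E'
from h import *
o=st();print(np.round(o['qpos'],1))
im,d=save('wrist','w0.png')
for q in ['plate','plate_knob','fork']:
    print(q,[(np.round(x['point'],4).tolist(),round(x['confidence'],2)) for x in nets.place_of(q,'wrist')[:2]])
E
```

```text
time_s: 2.73
tool_pos: [0.4397, 0.1021, 0.2552]
time_s: 3.15
tool_pos: [0.4449, -0.0953, 0.2552]
time_s: 3.57
tool_pos: [0.4508, -0.2926, 0.2555]
time_s: 3.9
tool_pos: [0.451, -0.291, 0.2548]
tool_rot: [-180.0, 0.0, 112.7]
force: [0.2, 0.2, 0.2]
grip_width: 0.0875
grasp_force: 0.0
t 3.9 pos [ 0.451  -0.291   0.2548] rot [-179.99    0.    112.67] F [0.2 0.2 0.2] w 0.0875 g 0.0
[-22.8   4.2  56.   98.1  -3.5  79.5  56.5]
plate [([0.4728, -0.4303, 0.0899], 0.73)]
plate_knob [([0.4718, -0.4315, 0.1258], 0.67)]
fork [([0.474, -0.4296, 0.1156], 0.63)]
```

View pics/w0.png

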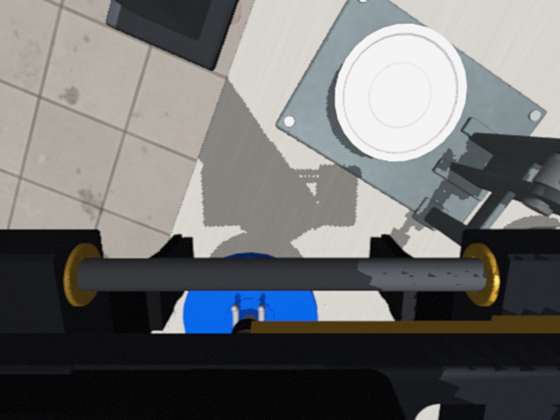

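```bash
python3 -m creep '[{"wx":0,"wy":0,"wz":0,"tx":-36,"ty":-6,"tz":0,"gripper":1},{"wx":0,"wy":0,"wz":0,"tx":-72,"ty":-12,"tz":0,"gripper":1},{"wx":0,"wy":0,"wz":0,"tx":-108,"ty":-18,"tz":0,"gripper":1},{"wx":0,"wy":0,"wz":0,"tx":-144,"ty":-25,"tz":0,"gripper":1},{"wx":0,"wy":0,"wz":0,"tx":-178,"ty":-31,"tz":0,"gripper":1}]'
python3 -m creep '[{"wx":0,"wy":0,"wz":0,"tx":0,"ty":0,"tz":0,"gripper":1}]' >/dev/null
cat >> h.py <<'E'
def wpts(o,im,d):
    i=optics.camera_info('wrist'); f=210/np.tan(np.radians(i['fovy']/2)); v,u=np.mgrid[:420,:560]
    X=np.stack([(u-i['cx'])/f*d,(v-i['cy'])/f*d,d],-1); T=i['tool_from_camera']
    X=X@T[:3,:3].T+T[:3,3]
    R=Ro.from_euler('xyz',o['tool_rot'],degrees=True).as_matrix()
    return X@R.T+o['tool_pos']
E
python3 - <<'E'
from h import *
o=st();print(np.round(o['qpos'],1))
im,d=save('wrist','w1.png'); W=wpts(o,im,d); np.savez('w1.npz',im=im,d=d,W=W)
for q in ['plate_knob','fork']:
    print(q,[(np.round(x['point'],4).tolist(),round(x['confidence'],2)) for x in nets.place_of(q,'wrist')[:2]])
E
```

```text
time_s: 4.52
tool_pos: [0.4923, -0.468, 0.2541]
tool_rot: [-180.0, -0.0, 113.0]
force: [0.8, 0.0, 0.8]
grip_width: 0.0873
grasp_force: 0.0
t 4.6 pos [ 0.4888 -0.4737  0.2524] rot [-1.7961e+02  1.3000e-01  1.1247e+02] F [-2.   0.8 -1.1] w 0.0872 g 0.0
[  4.2  29.5  55.7  77.2 -23.7  85.5  80.5]
plate_knob [([0.4714, -0.4305, 0.1239], 0.62)]
fork []
```

View pics/w1.png

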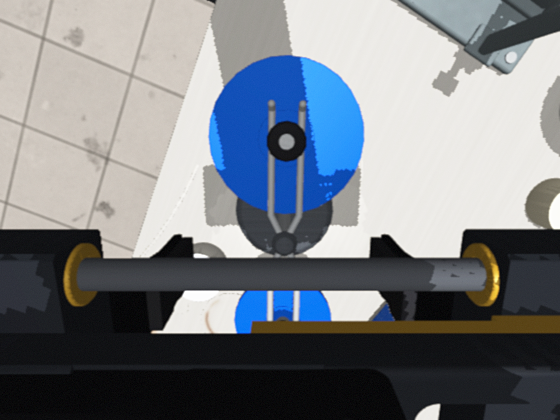

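```bash
python3 - <<'E'
from h import *
z=np.load('w1.npz'); im,d,W=z['im'].astype(int),z['d'],z['W']
def show(n,m):
    p=W[m]; print(n,m.sum(),np.round(np.median(p,0),4),np.round(p.min(0),4),np.round(p.max(0),4))
v,u=np.mgrid[:420,:560]
def disc(c,r): return ((u-c[0])**2+(v-c[1])**2<r*r)&(d>0)
show('white cap',disc((286,141),6)); show('knob ring',disc((286,141),17)&~disc((286,141),10))
for y in (125,):
    pass
dark=(im.sum(2)<150)&disc((286,141),30); print('dark centroid',u[dark].mean(),v[dark].mean(),u[dark].min(),u[dark].max(),v[dark].min(),v[dark].max())
# prong pixels: W z in .110-.122 grey, rows 165-210
g=(abs(im[...,0]-im[...,2])<25)&(W[...,2]>.105)&(W[...,2]<.125)&(d>0)
for r in (105,112,165,175,185,195,205,212):
    m=g[r]&(u[r]>255)&(u[r]<320); c=u[r][m]; 
    if len(c): 
        L=c[c<286];R=c[c>=286]; print(r,L.mean() if len(L) else None,R.mean() if len(R) else None, np.round(np.median(W[r][m],0),4))
b=(im[...,2]-im[...,0]>80)&(v<225)&(v>40); p=W[b]; show('blue',b)
(cx,cy),rad=cv2.minEnclosingCircle(np.argwhere(b)[:,::-1].astype(np.float32)); print(cx,cy,rad,W[int(100),290])
E
```

```text
white cap 109 [ 0.4727 -0.4271  0.1387] [ 0.4682 -0.4315  0.1371] [ 0.4772 -0.4227  0.1411]
knob ring 578 [ 0.4726 -0.4271  0.138 ] [ 0.4597 -0.4402  0.1356] [ 0.4858 -0.4144  0.1401]
dark centroid 286.0356052899288 140.71820956256357 267 305 121 161
112 271.5 301.5 [ 0.4647 -0.4064  0.1181]
165 271.0 300.0 [ 0.4808 -0.4471  0.1177]
175 271.25 300.0 [ 0.4939 -0.4509  0.1181]
185 271.0 299.5 [ 0.4965 -0.4592  0.1179]
195 271.0 299.0 [ 0.4904 -0.4712  0.118 ]
205 270.5 299.0 [ 0.4842 -0.4834  0.1175]
212 270.5 299.5 [ 0.4962 -0.4854  0.118 ]
blue 16816 [ 0.468  -0.4201  0.098 ] [ 0.3872 -0.5207 -0.0016] [ 0.5468 -0.358   0.4145]
285.92333984375 133.91619873046875 79.24667358398438 [ 0.46359318 -0.39560369  0.09677281]
```

```bash
python3 -c "
from h import *
st(); print(shift([.4727,-.4270,.120]))"
```

```text
t 4.75 pos [ 0.4912 -0.4667  0.2543] rot [-1.7997e+02 -6.0000e-02  1.1281e+02] F [-0.1  0.9 -0.2] w 0.0874 g 0.0
[ 43.6  -1.6 134.4]
```

```bash
python3 -m creep '[{"wx":0,"wy":0,"wz":1,"tx":22,"ty":-1,"tz":15,"gripper":1},{"wx":0,"wy":0,"wz":1,"tx":44,"ty":-2,"tz":30,"gripper":1},{"wx":0,"wy":0,"wz":1,"tx":44,"ty":-2,"tz":30,"gripper":1},{"wx":0,"wy":0,"wz":1,"tx":44,"ty":-2,"tz":30,"gripper":1}]'
python3 - <<'E'
from h import *
o=st();print(np.round(o['qpos'],1))
im,d=save('wrist','w2.png'); W=wpts(o,im,d); im=im.astype(int)
k=(W[...,2]>.13)&(W[...,2]<.146)&(d>0)&(np.hypot(W[...,0]-.4727,W[...,1]+.427)<.03)
pr=(W[...,2]>.112)&(W[...,2]<.128)&(d>0)&(np.hypot(W[...,0]-.4727,W[...,1]+.427)<.05)
p=W[k];print(k.sum(),(p.min(0)+p.max(0))/2,np.median(p,0)); v,u=np.nonzero(k);print(u.min(),u.max(),v.min(),v.max())
v,u=np.nonzero(pr&~k); print(u.min(),u.max(),v.min(),v.max(),np.median(W[pr&~k],0))
(c,r)=cv2.minEnclosingCircle(p[:,:2].astype(np.float32)*1000); print(c,r); print(shift([c[0]/1000,c[1]/1000,.12]))
E
```

```text
time_s: 5.08
tool_pos: [0.4736, -0.4234, 0.2246]
tool_rot: [179.8, -0.2, 112.1]
force: [0.4, -0.4, 0.7]
grip_width: 0.0871
grasp_force: 0.0
t 5.08 pos [ 0.4736 -0.4234  0.2246] rot [ 1.7984e+02 -1.6000e-01  1.1208e+02] F [ 0.4 -0.4  0.7] w 0.0871 g 0.0
[ -3.5  24.1  57.4  86.9 -20.6  80.4  77.2]
1393 [ 0.47303904 -0.42676391  0.1352568 ] [ 0.47263776 -0.42572228  0.13793595]
258 299 193 235
259 299 171 257 [ 0.47467441 -0.42194504  0.11786382]
(473.0610046386719, -426.8894958496094) 15.864356994628906
[ -1.3  -1.9 105.8]
```

```bash
python3 -m creep '[{"wx":0,"wy":0,"wz":0,"tx":0,"ty":-1,"tz":30,"gripper":1},{"wx":0,"wy":0,"wz":0,"tx":0,"ty":-1,"tz":60,"gripper":1},{"wx":0,"wy":0,"wz":0,"tx":0,"ty":-1,"tz":85,"gripper":1},{"wx":0,"wy":0,"wz":0,"tx":0,"ty":-1,"tz":100,"gripper":1},{"wx":0,"wy":0,"wz":0,"tx":0,"ty":-1,"tz":103,"gripper":1}]' >/dev/null
python3 -m creep '[{"wx":0,"wy":0,"wz":0,"tx":0,"ty":0,"tz":0,"gripper":1},{"wx":0,"wy":0,"wz":0,"tx":0,"ty":0,"tz":0,"gripper":1}]'
python3 -c "
from h import *
st(); print(shift([.473,-.4268,.120]))"
```

```text
time_s: 5.72
tool_pos: [0.4725, -0.4285, 0.1236]
tool_rot: [179.9, 0.1, 111.8]
force: [-0.7, -0.0, 0.4]
grip_width: 0.0867
grasp_force: 0.0
t 5.72 pos [ 0.4725 -0.4285  0.1236] rot [1.7994e+02 1.4000e-01 1.1181e+02] F [-0.7 -0.   0.4] w 0.0867 g 0.0
[1.4 1.1 3.6]
```

```bash
python3 -m creep '[{"wx":0,"wy":0,"wz":0,"tx":1,"ty":1,"tz":2.5,"gripper":1},{"wx":0,"wy":0,"wz":0,"tx":1,"ty":1,"tz":2.5,"gripper":0},{"wx":0,"wy":0,"wz":0,"tx":1,"ty":1,"tz":2.5,"gripper":-0.1},{"wx":0,"wy":0,"wz":0,"tx":1,"ty":1,"tz":2.5,"gripper":-0.2},{"wx":0,"wy":0,"wz":0,"tx":1,"ty":1,"tz":2.5,"gripper":-1}]' 35
python3 -m creep '[{"wx":0,"wy":0,"wz":0,"tx":0,"ty":0,"tz":0,"gripper":-1},{"wx":0,"wy":0,"wz":0,"tx":0,"ty":0,"tz":0,"gripper":-1},{"wx":0,"wy":0,"wz":0,"tx":0,"ty":0,"tz":0,"gripper":-1},{"wx":0,"wy":0,"wz":0,"tx":0,"ty":0,"tz":0,"gripper":-1}]' 35
```

```text
time_s: 6.13
tool_pos: [0.4723, -0.4262, 0.1197]
tool_rot: [180.0, 0.0, 111.8]
force: [0.3, 0.1, -0.4]
grip_width: 0.0681
grasp_force: 0.0
time_s: 6.47
tool_pos: [0.4722, -0.4261, 0.1193]
tool_rot: [180.0, -0.0, 111.8]
force: [0.9, -0.3, -0.5]
grip_width: 0.0415
grasp_force: 0.0
```

```bash
python3 -m creep '[{"wx":0,"wy":0,"wz":0,"tx":0,"ty":0,"tz":0,"gripper":-1},{"wx":0,"wy":0,"wz":0,"tx":0,"ty":0,"tz":0,"gripper":-1},{"wx":0,"wy":0,"wz":0,"tx":0,"ty":0,"tz":0,"gripper":-1},{"wx":0,"wy":0,"wz":0,"tx":0,"ty":0,"tz":0,"gripper":-1}]' 35
```

```text
time_s: 6.8
tool_pos: [0.4722, -0.4261, 0.1193]
tool_rot: [180.0, -0.0, 111.8]
force: [0.5, 0.1, 0.5]
grip_width: 0.0316
grasp_force: 35.0
```

```bash
python3 -m creep '[{"wx":0,"wy":0,"wz":0,"tx":0,"ty":0,"tz":-4,"gripper":-1},{"wx":0,"wy":0,"wz":0,"tx":0,"ty":0,"tz":-8,"gripper":-1},{"wx":0,"wy":0,"wz":0,"tx":0,"ty":0,"tz":-11.5,"gripper":-1},{"wx":0,"wy":0,"wz":0,"tx":0,"ty":0,"tz":-11.5,"gripper":-1},{"wx":0,"wy":0,"wz":0,"tx":0,"ty":0,"tz":-11.5,"gripper":-1}]' 35
```

```text
time_s: 7.22
tool_pos: [0.4723, -0.4262, 0.1311]
tool_rot: [180.0, 0.0, 111.8]
force: [0.1, 0.0, -2.5]
grip_width: 0.0308
grasp_force: 35.0
```

```bash
python3 - <<'E'
from h import *
o=st();im,d=save('wrist','w3.png')
E
```

```text
t 7.22 pos [ 0.4723 -0.4262  0.1311] rot [1.7998e+02 2.0000e-02 1.1181e+02] F [ 0.1  0.  -2.5] w 0.0308 g 34.99867916107178
```

View pics/w3.png

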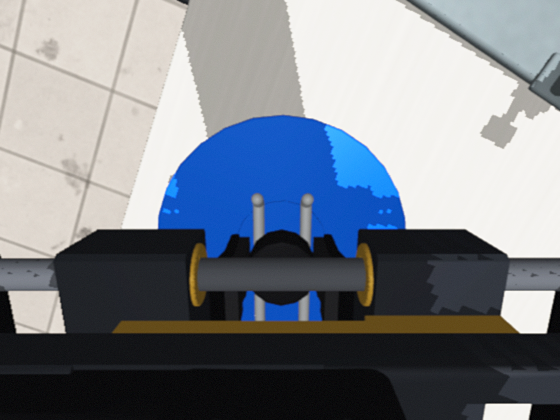

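```bash
python3 -m creep '[{"wx":0,"wy":0,"wz":0,"tx":8,"ty":0,"tz":0,"gripper":-1},{"wx":0,"wy":0,"wz":0,"tx":18,"ty":0,"tz":0,"gripper":-1},{"wx":0,"wy":0,"wz":0,"tx":29,"ty":0,"tz":0,"gripper":-1},{"wx":0,"wy":0,"wz":0,"tx":40,"ty":0,"tz":0,"gripper":-1},{"wx":0,"wy":0,"wz":0,"tx":40,"ty":0,"tz":0,"gripper":-1}]' 35
python3 -m creep '[{"wx":0,"wy":0,"wz":0,"tx":12,"ty":0,"tz":0,"gripper":-1},{"wx":0,"wy":0,"wz":0,"tx":26,"ty":0,"tz":0,"gripper":-1},{"wx":0,"wy":0,"wz":0,"tx":42,"ty":0,"tz":0,"gripper":-1},{"wx":0,"wy":0,"wz":0,"tx":58,"ty":0,"tz":0,"gripper":-1},{"wx":0,"wy":0,"wz":0,"tx":74,"ty":0,"tz":0,"gripper":-1}]' 35
python3 -c "
from h import *
o=st();print(np.round(o['qpos'],1))"
```

```text
time_s: 7.68
tool_pos: [0.4567, -0.3857, 0.1302]
tool_rot: [179.9, -0.2, 111.9]
force: [0.3, -0.3, -3.1]
grip_width: 0.0311
grasp_force: 35.0
time_s: 8.1
tool_pos: [0.4293, -0.3195, 0.1306]
tool_rot: [180.0, -0.0, 111.8]
force: [0.4, -0.5, -2.8]
grip_width: 0.031
grasp_force: 35.0
t 8.1 pos [ 0.4293 -0.3195  0.1306] rot [ 1.800e+02 -2.000e-02  1.118e+02] F [ 0.4 -0.5 -2.8] w 0.031 g 34.99705195426941
[-19.9  13.2  60.7 107.8 -12.6  66.1  67.1]
```

```bash
python3 -m creep '[{"wx":0,"wy":0,"wz":0,"tx":0,"ty":0,"tz":-25,"gripper":-1},{"wx":0,"wy":0,"wz":0,"tx":0,"ty":0,"tz":-55,"gripper":-1},{"wx":0,"wy":0,"wz":0,"tx":0,"ty":0,"tz":-70,"gripper":-1},{"wx":0,"wy":0,"wz":0,"tx":0,"ty":0,"tz":-70,"gripper":-1}]' 35 |head -2
python3 - <<'E'
from h import *
def cloud(c):
    im,d=optics.read_camera(c); i=optics.camera_info(c); f=210/np.tan(np.radians(i['fovy']/2))
    v,u=np.mgrid[:420,:560]; X=np.stack([(u-i['cx'])/f*d,(v-i['cy'])/f*d,d],-1)
    return im,(X-np.array(i['t']))@np.array(i['R']),d
for c in ['top','scene']:
    im,W,d=cloud(c); np.savez(c+'c.npz',im=im,W=W)
    m=(d>0)&(W[...,2]>.072)&(W[...,2]<.085)&(np.hypot(W[...,0]-.519,W[...,1]+.168)<.08)&(im.min(2)>110)
    p=W[m]; (cc,r)=cv2.minEnclosingCircle(p[:,:2].astype(np.float32)*1000); print(c,'lid',m.sum(),np.median(p,0),np.round(cc,1),round(r,1))
    m=(d>0)&(W[...,2]>.010)&(W[...,2]<.022)&(np.hypot(W[...,0]-.54,W[...,1]+.168)<.17)
    m=cv2.morphologyEx(m.astype(np.uint8),cv2.MORPH_OPEN,np.ones((3,3),np.uint8))>0
    print(c,'base',cv2.minAreaRect(W[m][:,:2].astype(np.float32)*1000))
    m=(d>0)&(W[...,2]>.32)&(W[...,2]<.37)&(np.hypot(W[...,0]-.643,W[...,1]+.187)<.05)
    p=W[m]; print('grip',m.sum(),p.min(0),p.max(0),np.median(p,0)); print(cv2.minAreaRect(p[:,:2].astype(np.float32)*1000))
    m=(d>0)&(W[...,2]>.2)&(W[...,2]<.27)&(im[...,0]>im[...,1].astype(int)+60)&(np.hypot(W[...,0]-.61,W[...,1]+.27)<.08)
    p=W[m]; print('red',m.sum(),p.min(0),p.max(0)); e=p[p[:,1]<-.28]; print('tab',np.median(e,0),e.min(0),e.max(0))
st()
E
```

```text
time_s: 8.43
tool_pos: [0.4316, -0.3216, 0.2042]
top lid 1100 [ 0.51832317 -0.1670467   0.07658489] [ 518.8 -168. ] 61.1
top base ((558.01904296875, -173.21353149414062), (171.41807556152344, 255.05763244628906), 81.63178253173828)
grip 198 [ 0.62535807 -0.20819485  0.33042888] [ 0.65752432 -0.16414923  0.35721781] [ 0.63897407 -0.18563102  0.34997025]
((641.5691528320312, -185.96044921875), (43.766212463378906, 28.93996810913086), 81.6703109741211)
red 69 [ 0.59931647 -0.29702697  0.21414188] [ 0.62575068 -0.20160521  0.24933903]
tab [ 0.61052981 -0.29279907  0.24246372] [ 0.59931647 -0.29702697  0.23184927] [ 0.62029528 -0.28322974  0.24933903]
scene lid 559 [ 0.51265564 -0.1591767   0.07623679] [ 518.8 -167.9] 63.5
scene base ((556.114990234375, -174.217529296875), (172.94662475585938, 254.80923461914062), 81.44889068603516)Traceback (most recent call last):
  File "<stdin>", line 14, in <module>
    return umr_minimum(a, axis, None, out, keepdims, initial, where)
ValueError: zero-size array to reduction operation minimum which has no identity
```

```bash
python3 -m creep '[{"wx":0,"wy":0,"wz":-6,"tx":0,"ty":0,"tz":0,"gripper":-1},{"wx":0,"wy":0,"wz":-12,"tx":0,"ty":0,"tz":0,"gripper":-1},{"wx":0,"wy":0,"wz":-18,"tx":0,"ty":0,"tz":0,"gripper":-1},{"wx":0,"wy":0,"wz":-24,"tx":0,"ty":0,"tz":0,"gripper":-1},{"wx":0,"wy":0,"wz":-30,"tx":0,"ty":0,"tz":0,"gripper":-1}]' 35 |head -3
python3 -m creep '[{"wx":0,"wy":0,"wz":-6,"tx":0,"ty":0,"tz":0,"gripper":-1},{"wx":0,"wy":0,"wz":-12,"tx":0,"ty":0,"tz":0,"gripper":-1},{"wx":0,"wy":0,"wz":-18,"tx":0,"ty":0,"tz":0,"gripper":-1},{"wx":0,"wy":0,"wz":-24,"tx":0,"ty":0,"tz":0,"gripper":-1},{"wx":0,"wy":0,"wz":-30,"tx":0,"ty":0,"tz":0,"gripper":-1}]' 35 |head -3
python3 -m creep '[{"wx":0,"wy":0,"wz":0,"tx":0,"ty":0,"tz":0,"gripper":-1}]' >/dev/null
python3 -c "
from h import *
o=st();print(np.round(o['qpos'],1));print(shift([.519,-.168,.15]))"
```

```text
time_s: 8.95
tool_pos: [0.4287, -0.3195, 0.1987]
tool_rot: [-179.9, -0.2, 142.1]
time_s: 9.37
tool_pos: [0.4287, -0.3195, 0.1986]
tool_rot: [179.9, -0.2, 172.1]
t 9.45 pos [ 0.4287 -0.3196  0.1988] rot [179.95  -0.19 171.93] F [-0.3  0.3 -2.6] w 0.0312 g 34.99654412269592
[-17.5   6.9  55.6 102.9  -5.9  73.5 121.6]
[-68.3 162.8  48.7]
```

```bash
python3 -m creep '[{"wx":0,"wy":0,"wz":0,"tx":-10,"ty":24,"tz":0,"gripper":-1},{"wx":0,"wy":0,"wz":0,"tx":-25,"ty":60,"tz":0,"gripper":-1},{"wx":0,"wy":0,"wz":0,"tx":-41,"ty":98,"tz":0,"gripper":-1},{"wx":0,"wy":0,"wz":0,"tx":-56,"ty":135,"tz":0,"gripper":-1},{"wx":0,"wy":0,"wz":0,"tx":-64,"ty":154,"tz":0,"gripper":-1}]' 35 |head -3
python3 -m creep '[{"wx":0,"wy":0,"wz":0.3,"tx":-4,"ty":9,"tz":15,"gripper":-1},{"wx":0,"wy":0,"wz":0.3,"tx":-4,"ty":9,"tz":40,"gripper":-1},{"wx":0,"wy":0,"wz":0.3,"tx":-4,"ty":9,"tz":60,"gripper":-1},{"wx":0,"wy":0,"wz":0.3,"tx":-4,"ty":9,"tz":70,"gripper":-1},{"wx":0,"wy":0,"wz":0.3,"tx":-4,"ty":9,"tz":70,"gripper":-1}]' 35
python3 - <<'E'
from h import *
o=st();print(shift([.5188,-.168,.1075]))
im,d=save('scene','s1.png'); cv2.imwrite('pics/s1c.png',cv2.resize(im[200:320,190:340,::-1],None,fx=5,fy=5))
E
```

```text
time_s: 9.87
tool_pos: [0.517, -0.1706, 0.1991]
tool_rot: [179.8, -0.1, 172.0]
time_s: 10.28
tool_pos: [0.5177, -0.1681, 0.1274]
tool_rot: [-180.0, -0.4, 171.4]
force: [-1.3, 1.5, -2.2]
grip_width: 0.0314
grasp_force: 35.0
t 10.28 pos [ 0.5177 -0.1681  0.1274] rot [-179.96   -0.38  171.37] F [-1.3  1.5 -2.2] w 0.0314 g 34.998539686203
[-1.2  0.2 19.9]
```

View pics/s1c.png

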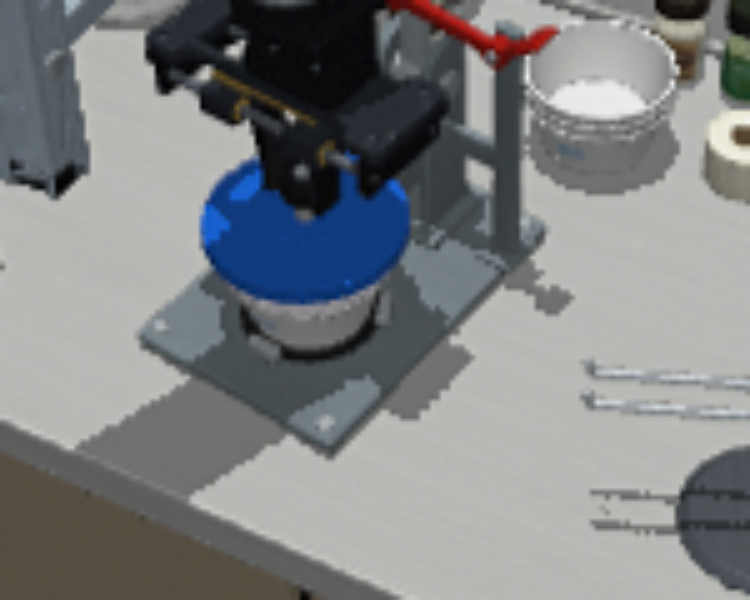

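```bash
python3 - <<'E'
from h import *
for c in ['scene','top']:
    im,d=optics.read_camera(c); i=optics.camera_info(c); f=210/np.tan(np.radians(i['fovy']/2))
    v,u=np.mgrid[:420,:560]; X=np.stack([(u-i['cx'])/f*d,(v-i['cy'])/f*d,d],-1)
    W=(X-np.array(i['t']))@np.array(i['R'])
    m=(d>0)&(im[...,2].astype(int)-im[...,0]>60)&(np.hypot(W[...,0]-.519,W[...,1]+.168)<.09)&(W[...,2]>.085)&(W[...,2]<.12)
    p=W[m]; 
    if m.sum()>30:
        (cc,r)=cv2.minEnclosingCircle(p[:,:2].astype(np.float32)*1000); print(c,m.sum(),np.round(cc,1),round(r,1))
        A=np.c_[p[:,:2]-[.519,-.168],np.ones(len(p))]; print(np.linalg.lstsq(A,p[:,2],rcond=None)[0])
st()
E
```

```text
scene 792 [ 518.4 -170.2] 70.8
[0.01970552 0.01546599 0.1076486 ]
t 10.43 pos [ 0.5208 -0.1693  0.1315] rot [-1.7999e+02  6.0000e-02  1.7141e+02] F [ 0.5 -0.6 -2.6] w 0.0311 g 34.99849498271942
```

```bash
python3 -m creep '[{"wx":0,"wy":0,"wz":0,"tx":0,"ty":1.5,"tz":8,"gripper":-1},{"wx":0,"wy":0,"wz":0,"tx":0,"ty":1.5,"tz":15,"gripper":-1},{"wx":0,"wy":0,"wz":0,"tx":0,"ty":1.5,"tz":19,"gripper":-1},{"wx":0,"wy":0,"wz":0,"tx":0,"ty":1.5,"tz":21,"gripper":-1},{"wx":0,"wy":0,"wz":0,"tx":0,"ty":1.5,"tz":21,"gripper":-1}]' 35
python3 -m creep '[{"wx":0,"wy":0,"wz":0,"tx":0,"ty":0,"tz":1,"gripper":-1},{"wx":0,"wy":0,"wz":0,"tx":0,"ty":0,"tz":1.5,"gripper":-1},{"wx":0,"wy":0,"wz":0,"tx":0,"ty":0,"tz":1.5,"gripper":-1}]' 35
```

```text
time_s: 10.85
tool_pos: [0.5202, -0.167, 0.1092]
tool_rot: [-180.0, -0.1, 171.5]
force: [-0.7, 0.3, -2.8]
grip_width: 0.0313
grasp_force: 35.0
time_s: 11.1
tool_pos: [0.5207, -0.1672, 0.1084]
tool_rot: [180.0, 0.0, 171.5]
force: [-0.5, 0.3, -2.7]
grip_width: 0.031
grasp_force: 35.0
```

```bash
python3 -m creep '[{"wx":0,"wy":0,"wz":0,"tx":0,"ty":0,"tz":0.7,"gripper":-1},{"wx":0,"wy":0,"wz":0,"tx":0,"ty":0,"tz":0.7,"gripper":-1},{"wx":0,"wy":0,"wz":0,"tx":0,"ty":0,"tz":0.7,"gripper":-1}]' 35|grep -E 'pos|force'
python3 -m creep '[{"wx":0,"wy":0,"wz":0,"tx":0,"ty":0,"tz":0.7,"gripper":-1},{"wx":0,"wy":0,"wz":0,"tx":0,"ty":0,"tz":0.7,"gripper":-1},{"wx":0,"wy":0,"wz":0,"tx":0,"ty":0,"tz":0.7,"gripper":-1}]' 35|grep -E 'pos|force'
```

```text
tool_pos: [0.5207, -0.1671, 0.1077]
force: [0.1, 0.1, -2.4]
grasp_force: 35.0
tool_pos: [0.5208, -0.1672, 0.1073]
force: [-1.2, 0.1, 0.8]
grasp_force: 35.0
```

```bash
python3 -m creep '[{"wx":0,"wy":0,"wz":0,"tx":0,"ty":0,"tz":0,"gripper":-0.2},{"wx":0,"wy":0,"wz":0,"tx":0,"ty":0,"tz":0,"gripper":-0.1},{"wx":0,"wy":0,"wz":0,"tx":0,"ty":0,"tz":0,"gripper":0.2},{"wx":0,"wy":0,"wz":0,"tx":0,"ty":0,"tz":0,"gripper":0.2},{"wx":0,"wy":0,"wz":0,"tx":0,"ty":0,"tz":0,"gripper":0.2}]'
python3 -m creep '[{"wx":0,"wy":0,"wz":0,"tx":0,"ty":0,"tz":0,"gripper":0.2},{"wx":0,"wy":0,"wz":0,"tx":0,"ty":0,"tz":-10,"gripper":0.2},{"wx":0,"wy":0,"wz":0,"tx":0,"ty":0,"tz":-30,"gripper":0.2},{"wx":0,"wy":0,"wz":0,"tx":0,"ty":0,"tz":-60,"gripper":0.2},{"wx":0,"wy":0,"wz":0,"tx":0,"ty":0,"tz":-90,"gripper":0.2}]'
python3 - <<'E'
from h import *
o=st();print(np.round(o['qpos'],1)); im,d=save('wrist','w4.png')
for c in ['scene']:
    im,d=save('scene','s2.png'); i=optics.camera_info(c); f=210/np.tan(np.radians(i['fovy']/2))
    v,u=np.mgrid[:420,:560]; X=np.stack([(u-i['cx'])/f*d,(v-i['cy'])/f*d,d],-1)
    W=(X-np.array(i['t']))@np.array(i['R'])
    m=(d>0)&(im[...,2].astype(int)-im[...,0]>60)&(np.hypot(W[...,0]-.519,W[...,1]+.168)<.09)&(W[...,2]>.07)&(W[...,2]<.12)
    p=W[m]; (cc,r)=cv2.minEnclosingCircle(p[:,:2].astype(np.float32)*1000); print(c,m.sum(),np.round(cc,1),round(r,1))
    A=np.c_[p[:,:2]-[.519,-.168],np.ones(len(p))]; print(np.linalg.lstsq(A,p[:,2],rcond=None)[0])
cv2.imwrite('pics/s2c.png',np.hstack([cv2.resize(im[200:320,190:340,::-1],(600,480)) ]))
E
```

```text
time_s: 12.02
tool_pos: [0.5207, -0.1672, 0.107]
tool_rot: [180.0, 0.0, 171.5]
force: [0.6, 0.2, -0.0]
grip_width: 0.049
grasp_force: 0.0
time_s: 12.43
tool_pos: [0.5199, -0.1673, 0.1981]
tool_rot: [-180.0, -0.1, 171.5]
force: [0.9, 0.6, 1.0]
grip_width: 0.052
grasp_force: 0.0
t 12.43 pos [ 0.5199 -0.1673  0.1981] rot [-1.7998e+02 -8.0000e-02  1.7147e+02] F [0.9 0.6 1. ] w 0.052 g 0.0
[-29.3   8.1  48.7 101.4  -6.3  73.4 102.4]
scene 916 [ 523.2 -167.5] 73.1
[0.01275264 0.0075908  0.08540022]
```

View pics/s2c.png

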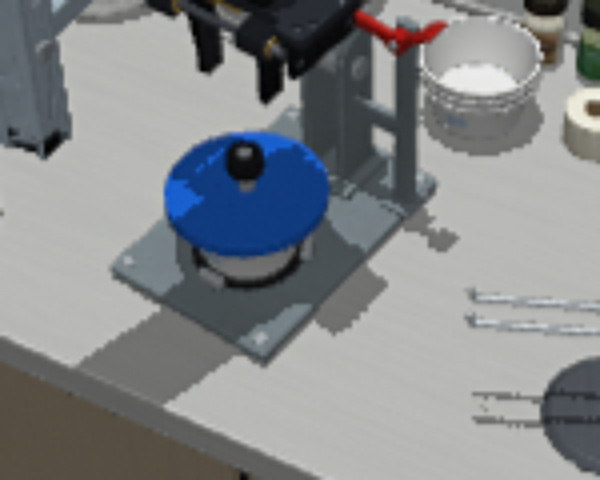

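```bash
python3 -m creep '[{"wx":0,"wy":0,"wz":0,"tx":-4,"ty":-16,"tz":-30,"gripper":-0.5},{"wx":0,"wy":0,"wz":0,"tx":-10,"ty":-42,"tz":-56,"gripper":-0.8},{"wx":0,"wy":0,"wz":0,"tx":-17,"ty":-73,"tz":-80,"gripper":-1},{"wx":0,"wy":0,"wz":0,"tx":-24,"ty":-105,"tz":-100,"gripper":-1},{"wx":0,"wy":0,"wz":0,"tx":-31,"ty":-137,"tz":-112,"gripper":-1}]' 20|head -3
python3 -m creep '[{"wx":0,"wy":0,"wz":7,"tx":0,"ty":0,"tz":0,"gripper":-1},{"wx":0,"wy":0,"wz":14,"tx":0,"ty":0,"tz":0,"gripper":-1},{"wx":0,"wy":0,"wz":21,"tx":0,"ty":0,"tz":0,"gripper":-1},{"wx":0,"wy":0,"wz":28,"tx":0,"ty":0,"tz":0,"gripper":-1},{"wx":0,"wy":0,"wz":35,"tx":0,"ty":0,"tz":0,"gripper":-1}]' 20|head -3
python3 -m creep '[{"wx":0,"wy":0,"wz":7,"tx":0,"ty":0,"tz":0,"gripper":-1},{"wx":0,"wy":0,"wz":14,"tx":0,"ty":0,"tz":0,"gripper":-1},{"wx":0,"wy":0,"wz":21,"tx":0,"ty":0,"tz":0,"gripper":-1},{"wx":0,"wy":0,"wz":28,"tx":0,"ty":0,"tz":0,"gripper":-1},{"wx":0,"wy":0,"wz":35,"tx":0,"ty":0,"tz":0,"gripper":-1}]' 20|head -3
python3 -m creep '[{"wx":0,"wy":0,"wz":7,"tx":0,"ty":0,"tz":0,"gripper":-1},{"wx":0,"wy":0,"wz":14,"tx":0,"ty":0,"tz":0,"gripper":-1},{"wx":0,"wy":0,"wz":20,"tx":0,"ty":0,"tz":0,"gripper":-1},{"wx":0,"wy":0,"wz":20,"tx":0,"ty":0,"tz":0,"gripper":-1}]' 20
python3 - <<'E'
from h import *
o=st();print(np.round(o['qpos'],1)); print(shift([.610,-.294,.26]))
im,d=save('wrist','w5.png')
for q in ['catch_tab','catch_pin']:
    print(q,[(np.round(x['point'],4).tolist(),round(x['confidence'],2)) for x in nets.place_of(q,'wrist')[:2]])
E
```

```text
time_s: 12.95
tool_pos: [0.5318, -0.3085, 0.3118]
tool_rot: [-180.0, 0.2, 171.6]
time_s: 13.37
tool_pos: [0.5308, -0.3074, 0.3089]
tool_rot: [-180.0, -0.0, 136.1]
time_s: 13.78
tool_pos: [0.5309, -0.3071, 0.3089]
tool_rot: [-180.0, -0.0, 101.2]
time_s: 14.12
tool_pos: [0.531, -0.3071, 0.3088]
tool_rot: [-180.0, -0.0, 81.4]
force: [-0.1, 0.1, 0.7]
grip_width: 0.0
grasp_force: 0.0
t 14.12 pos [ 0.531  -0.3071  0.3088] rot [-179.98   -0.     81.36] F [-0.1  0.1  0.7] w 0.0 g 0.0
[-23.1  21.9  67.9  82.5 -20.2  88.9  35. ]
[24.8 76.2 48.8]
catch_tab [([0.6077, -0.2937, 0.2364], 0.82)]
catch_pin [([0.6165, -0.2609, 0.2127], 0.85)]
```

View pics/w5.png

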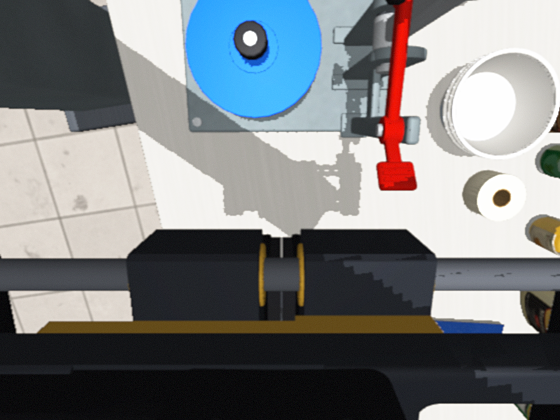

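```bash
python3 -m creep '[{"wx":0,"wy":0,"wz":0,"tx":6,"ty":25,"tz":0,"gripper":-1},{"wx":0,"wy":0,"wz":0,"tx":13,"ty":52,"tz":0,"gripper":-1},{"wx":0,"wy":0,"wz":0,"tx":19,"ty":76,"tz":0,"gripper":-1},{"wx":0,"wy":0,"wz":0,"tx":19,"ty":76,"tz":20,"gripper":-1},{"wx":0,"wy":0,"wz":0,"tx":19,"ty":76,"tz":44,"gripper":-1}]' 20|head -3
python3 -m creep '[{"wx":0,"wy":0,"wz":0,"tx":0,"ty":0,"tz":0,"gripper":-1}]' 20
python3 -c "
from h import *
o=st();print(np.round(o['qpos'],1));print(shift([.609,-.2995,.2]))"
```

```text
time_s: 14.68
tool_pos: [0.6113, -0.2998, 0.2654]
tool_rot: [179.9, 0.1, 81.8]
time_s: 14.77
tool_pos: [0.6078, -0.2981, 0.2601]
tool_rot: [-179.6, -0.1, 81.6]
force: [-0.2, 0.3, -0.8]
grip_width: 0.0004
grasp_force: 0.0
t 14.77 pos [ 0.6078 -0.2981  0.2601] rot [-1.7961e+02 -1.1000e-01  8.1630e+01] F [-0.2  0.3 -0.8] w 0.0004 g 0.0
[-16.8  31.8  62.3  76.8 -27.7  87.8  34.4]
[-1.3  1.8 60.1]
```

Now press down in steps, watching the force.

```bash
python3 -m creep '[{"wx":0,"wy":0,"wz":0,"tx":-1,"ty":1,"tz":8,"gripper":-1},{"wx":0,"wy":0,"wz":0,"tx":-1,"ty":1,"tz":16,"gripper":-1},{"wx":0,"wy":0,"wz":0,"tx":-1,"ty":1,"tz":23,"gripper":-1},{"wx":0,"wy":0,"wz":0,"tx":-1,"ty":1,"tz":30,"gripper":-1},{"wx":0,"wy":0,"wz":0,"tx":-1,"ty":1,"tz":36,"gripper":-1}]' 20|grep -E 'pos|force'
python3 -m creep '[{"wx":0,"wy":0,"wz":0,"tx":0,"ty":0,"tz":5,"gripper":-1},{"wx":0,"wy":0,"wz":0,"tx":0,"ty":0,"tz":10,"gripper":-1},{"wx":0,"wy":0,"wz":0,"tx":0,"ty":0,"tz":14,"gripper":-1},{"wx":0,"wy":0,"wz":0,"tx":0,"ty":0,"tz":17,"gripper":-1},{"wx":0,"wy":0,"wz":0,"tx":0,"ty":0,"tz":19,"gripper":-1}]' 20|grep -E 'pos|force'
```

```text
tool_pos: [0.6097, -0.3039, 0.2311]
force: [0.0, -3.1, 4.0]
grasp_force: 2.1
tool_pos: [0.6099, -0.301, 0.2098]
force: [-0.0, -2.1, 3.3]
grasp_force: 2.0
```

```bash
python3 -m creep '[{"wx":0,"wy":0,"wz":0,"tx":0,"ty":0,"tz":2,"gripper":-1},{"wx":0,"wy":0,"wz":0,"tx":0,"ty":0,"tz":4,"gripper":-1},{"wx":0,"wy":0,"wz":0,"tx":0,"ty":0,"tz":5,"gripper":-1}]' 20|grep -E 'pos|force'
python3 -m creep '[{"wx":0,"wy":0,"wz":0,"tx":0,"ty":0,"tz":2,"gripper":-1},{"wx":0,"wy":0,"wz":0,"tx":0,"ty":0,"tz":3,"gripper":-1},{"wx":0,"wy":0,"wz":0,"tx":0,"ty":0,"tz":3,"gripper":-1}]' 20|grep -E 'pos|force'
```

```text
tool_pos: [0.61, -0.3002, 0.2046]
force: [0.2, -1.0, 3.5]
grasp_force: 1.8
tool_pos: [0.6102, -0.2997, 0.2017]
force: [-0.8, 0.3, 3.6]
grasp_force: 1.3
```

```bash
python3 -m creep '[{"wx":0,"wy":0,"wz":0,"tx":0,"ty":0,"tz":1,"gripper":-1},{"wx":0,"wy":0,"wz":0,"tx":0,"ty":0,"tz":2,"gripper":-1},{"wx":0,"wy":0,"wz":0,"tx":0,"ty":0,"tz":2,"gripper":-1}]' 20|grep -E 'pos|force'
python3 -m creep '[{"wx":0,"wy":0,"wz":0,"tx":0,"ty":0,"tz":1,"gripper":-1},{"wx":0,"wy":0,"wz":0,"tx":0,"ty":0,"tz":2,"gripper":-1},{"wx":0,"wy":0,"wz":0,"tx":0,"ty":0,"tz":2,"gripper":-1}]' 20|grep -E 'pos|force'
```

```text
tool_pos: [0.6103, -0.3004, 0.201]
force: [-1.0, 0.9, 7.4]
grasp_force: 3.3
tool_pos: [0.6105, -0.3007, 0.2005]
force: [-2.5, 1.4, 12.6]
grasp_force: 5.6
```

```bash
python3 -m creep '[{"wx":0,"wy":0,"wz":0,"tx":0,"ty":0,"tz":1.5,"gripper":-1},{"wx":0,"wy":0,"wz":0,"tx":0,"ty":0,"tz":2,"gripper":-1},{"wx":0,"wy":0,"wz":0,"tx":0,"ty":0,"tz":2,"gripper":-1}]' 20|grep -E 'pos|force'
python3 -m creep '[{"wx":0,"wy":0,"wz":0,"tx":0,"ty":0,"tz":-15,"gripper":-1},{"wx":0,"wy":0,"wz":0,"tx":0,"ty":0,"tz":-45,"gripper":-1},{"wx":0,"wy":0,"wz":0,"tx":0,"ty":0,"tz":-80,"gripper":-1},{"wx":0,"wy":0,"wz":0,"tx":0,"ty":-10,"tz":-115,"gripper":-1},{"wx":0,"wy":0,"wz":0,"tx":0,"ty":-25,"tz":-150,"gripper":-1}]' 20|grep -E 'pos|force'
python3 - <<'E'
from h import *
o=st();print(np.round(o['qpos'],1))
for c in ['wrist','scene']:
    im,d=save(c,c+'6.png')
    print([(np.round(x['point'],4).tolist(),round(x['confidence'],2)) for x in nets.place_of('catch_tab',c)[:2]])
cv2.imwrite('pics/s6c.png',cv2.resize(im[150:300,210:350,::-1],None,fx=4,fy=4))
ex=np.array([.9893,-.1461,0]);ey=np.array([.1461,.9893,0])
print('tab expected', np.array([.5188,-.168,0])+.11*ex-.1155*ey+[0,0,.193])
E
```

```text
tool_pos: [0.6107, -0.3011, 0.1999]
force: [-2.9, 3.0, 19.6]
grasp_force: 8.2
tool_pos: [0.5855, -0.2959, 0.3458]
force: [0.1, 0.1, 1.3]
grasp_force: 0.0
t 17.27 pos [ 0.5855 -0.2959  0.3458] rot [-1.7987e+02 -2.0000e-02  8.1600e+01] F [0.1 0.1 1.3] w 0.0006 g 0.0
[-17.6  27.7  64.5  71.6 -24.8  95.3  33.3]
[([0.6097, -0.3004, 0.1901], 0.62)]
[([0.6157, -0.3038, 0.1877], 0.54)]
tab expected [ 0.61074845 -0.29833515  0.193     ]
```

View pics/s6c.png

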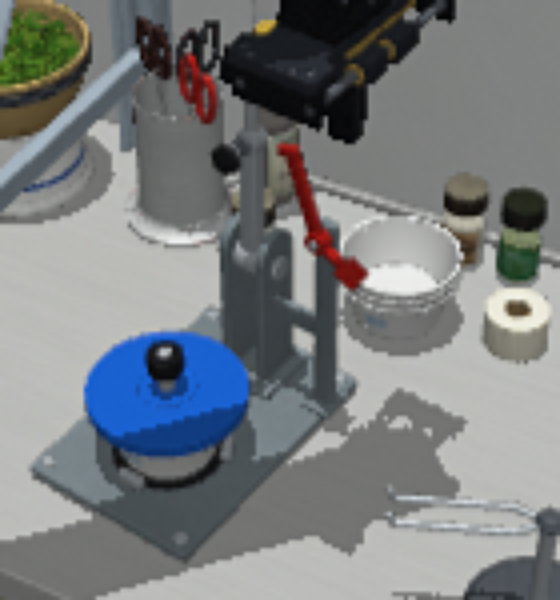

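```bash
python3 - <<'E'
from h import *
ex=np.array([.9893,-.1461]);ey=np.array([.1461,.9893])
for c in ['top','scene']:
    im,d=optics.read_camera(c); i=optics.camera_info(c); f=210/np.tan(np.radians(i['fovy']/2))
    v,u=np.mgrid[:420,:560]; X=np.stack([(u-i['cx'])/f*d,(v-i['cy'])/f*d,d],-1)
    W=(X-np.array(i['t']))@np.array(i['R'])
    m=(d>0)&(im[...,0]>im[...,1].astype(int)+60)&(np.hypot(W[...,0]-.61,W[...,1]+.25)<.09)&(W[...,2]>.15)
    p=W[m]; q=p[:,:2]-[.5188,-.168]; P=np.c_[q@ex,q@ey,p[:,2]]*1000
    P=P[np.argsort(P[:,2])]; print(c,len(P)); print(np.round(P[::max(1,len(P)//8)]))
    m=(d>0)&(np.hypot(W[...,0]-.6425,W[...,1]+.1863)<.04)&(W[...,2]>.3)&(W[...,2]<.36); p=W[m]
    if len(p)>10: print('grip',p.min(0),p.max(0),cv2.minAreaRect(p[:,:2].astype(np.float32)*1000))
st(); print(shift([.6425,-.1863,.42]))
E
```

```text
top 0
[]
scene 150
[[ 117. -118.  192.]
 [ 105. -114.  199.]
 [ 107. -101.  203.]
 [ 103.  -88.  217.]
 [ 112.  -69.  226.]
 [ 110.  -70.  246.]
 [ 109.  -63.  267.]
 [ 105.  -58.  283.]
 [ 108.  -52.  294.]]
grip [ 0.62845889 -0.19514078  0.30116657] [ 0.63916624 -0.16335027  0.34734306] ((633.80810546875, -179.2436981201172), (31.790517807006836, 10.705354690551758), 89.98049926757812)
t 17.57 pos [ 0.5852 -0.2961  0.344 ] rot [-1.7987e+02 -9.0000e-02  8.1550e+01] F [-0.2  0.2 -1.5] w 0.0005 g 0.0
[117.1  40.3 -75.9]
```

```bash
python3 -m creep '[{"wx":0,"wy":0,"wz":-7,"tx":0,"ty":0,"tz":-14,"gripper":0.4},{"wx":0,"wy":0,"wz":-14,"tx":0,"ty":0,"tz":-28,"gripper":0.4},{"wx":0,"wy":0,"wz":-21,"tx":0,"ty":0,"tz":-42,"gripper":0.4},{"wx":0,"wy":0,"wz":-28,"tx":0,"ty":0,"tz":-56,"gripper":0.4},{"wx":0,"wy":0,"wz":-35,"tx":0,"ty":0,"tz":-66,"gripper":0.4}]' 40|head -3
python3 -m creep '[{"wx":0,"wy":0,"wz":-7,"tx":0,"ty":0,"tz":0,"gripper":0.4},{"wx":0,"wy":0,"wz":-14,"tx":0,"ty":0,"tz":0,"gripper":0.4},{"wx":0,"wy":0,"wz":-21,"tx":0,"ty":0,"tz":0,"gripper":0.4},{"wx":0,"wy":0,"wz":-28,"tx":0,"ty":0,"tz":0,"gripper":0.4},{"wx":0,"wy":0,"wz":-35,"tx":0,"ty":0,"tz":0,"gripper":0.4}]' 40|head -3
python3 -m creep '[{"wx":0,"wy":0,"wz":-7,"tx":0,"ty":0,"tz":0,"gripper":0.4},{"wx":0,"wy":0,"wz":-14,"tx":0,"ty":0,"tz":0,"gripper":0.4},{"wx":0,"wy":0,"wz":-20,"tx":0,"ty":0,"tz":0,"gripper":0.4},{"wx":0,"wy":0,"wz":-20,"tx":0,"ty":0,"tz":0,"gripper":0.4}]' 40|head -3
python3 -c "
from h import *
o=st();print(np.round(o['qpos'],1));print(shift([.6425,-.1863,.319]))"
```

```text
time_s: 17.98
tool_pos: [0.5856, -0.2964, 0.4107]
tool_rot: [-179.9, -0.1, 116.9]
time_s: 18.4
tool_pos: [0.5855, -0.2962, 0.4093]
tool_rot: [-180.0, -0.2, 151.9]
time_s: 18.73
tool_pos: [0.5854, -0.2962, 0.4096]
tool_rot: [179.9, -0.2, 171.7]
t 18.73 pos [ 0.5854 -0.2962  0.4096] rot [179.91  -0.19 171.71] F [ 0.1  0.1 -0.2] w 0.0608 g 0.0
[ -6.   22.8  46.9  62.9 -16.7 100.8 117.1]
[-40.9 116.9  90.6]
```

```bash
python3 -m creep '[{"wx":0,"wy":0,"wz":0,"tx":-10,"ty":28,"tz":0,"gripper":0.4},{"wx":0,"wy":0,"wz":0,"tx":-21,"ty":60,"tz":0,"gripper":0.4},{"wx":0,"wy":0,"wz":0,"tx":-32,"ty":92,"tz":0,"gripper":0.4},{"wx":0,"wy":0,"wz":0,"tx":-41,"ty":117,"tz":0,"gripper":0.4},{"wx":0,"wy":0,"wz":0,"tx":-41,"ty":117,"tz":0,"gripper":0.4}]' 40|head -3
python3 -m creep '[{"wx":0,"wy":0,"wz":0,"tx":0,"ty":0,"tz":10,"gripper":0.4},{"wx":0,"wy":0,"wz":0,"tx":0,"ty":0,"tz":10,"gripper":0.4}]' 40 |head -3
python3 - <<'E'
from h import *
o=st(); im,d=save('wrist','w7.png'); W=wpts(o,im,d)
m=(d>0)&(np.hypot(W[...,0]-.6425,W[...,1]+.1863)<.04)&(W[...,2]>.325)&(W[...,2]<.36)&(d>.18); p=W[m]
print(m.sum(),p.min(0),p.max(0),cv2.minAreaRect(p[:,:2].astype(np.float32)*1000))
print([(np.round(x['point'],4).tolist(),round(x['confidence'],2)) for x in nets.place_of('lever_grip','wrist')[:2]])
print(np.round(o['qpos'],1));print(shift([.6425,-.1863,.319]))
E
```

```text
time_s: 19.15
tool_pos: [0.6469, -0.1785, 0.4089]
tool_rot: [179.7, -0.2, 172.0]
time_s: 19.32
tool_pos: [0.643, -0.1862, 0.3987]
tool_rot: [180.0, -0.3, 171.4]
t 19.32 pos [ 0.643  -0.1862  0.3987] rot [179.98  -0.27 171.44] F [-0.6  0.2  0.2] w 0.0609 g 0.0
2951 [ 0.62534641 -0.20852143  0.33768244] [ 0.65834683 -0.16267241  0.35478791] ((641.9129638671875, -185.60643005371094), (43.982574462890625, 28.242610931396484), 81.55940246582031)
[([0.6429, -0.1895, 0.3368], 0.67)]
[-14.6  24.3  44.9  61.9 -17.1 100.2 106.1]
[ 0.1  0.9 81.6]
```

View pics/w7.png

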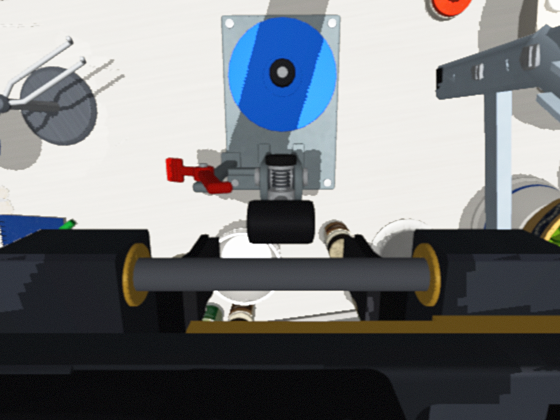

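```bash
python3 -m creep '[{"wx":0,"wy":0,"wz":0,"tx":0,"ty":0,"tz":18,"gripper":0.4},{"wx":0,"wy":0,"wz":0,"tx":0,"ty":0,"tz":42,"gripper":0.4},{"wx":0,"wy":0,"wz":0,"tx":0,"ty":0,"tz":65,"gripper":0.4},{"wx":0,"wy":0,"wz":0,"tx":0,"ty":0,"tz":80,"gripper":0.4},{"wx":0,"wy":0,"wz":0,"tx":0,"ty":0,"tz":81,"gripper":0.4}]' 40|grep -E 'pos|force'
python3 -m creep '[{"wx":0,"wy":0,"wz":0,"tx":0,"ty":0,"tz":0,"gripper":-1},{"wx":0,"wy":0,"wz":0,"tx":0,"ty":0,"tz":0,"gripper":-1},{"wx":0,"wy":0,"wz":0,"tx":0,"ty":0,"tz":0,"gripper":-1},{"wx":0,"wy":0,"wz":0,"tx":0,"ty":0,"tz":0,"gripper":-1},{"wx":0,"wy":0,"wz":0,"tx":0,"ty":0,"tz":0,"gripper":-1}]' 40
python3 - <<'E'
from h import *
print(get_obs()['grip_width'])
q0=0;out=[]
for k in range(1,19):
    q=np.radians(5*k); print(5*k, 'dx(tool -x? tx) %.1f dz(tz) %.1f'%(190*np.sin(q),190*(1-np.cos(q))))
E
```

```text
tool_pos: [0.6415, -0.1871, 0.3174]
force: [0.0, 0.8, -0.5]
grasp_force: 0.0
time_s: 20.25
tool_pos: [0.6438, -0.1866, 0.3226]
tool_rot: [179.9, 0.1, 171.6]
force: [-0.1, 2.8, 4.0]
grip_width: 0.0434
grasp_force: 40.0
0.04343320899180708
5 dx(tool -x? tx) 16.6 dz(tz) 0.7
10 dx(tool -x? tx) 33.0 dz(tz) 2.9
15 dx(tool -x? tx) 49.2 dz(tz) 6.5
20 dx(tool -x? tx) 65.0 dz(tz) 11.5
25 dx(tool -x? tx) 80.3 dz(tz) 17.8
30 dx(tool -x? tx) 95.0 dz(tz) 25.5
35 dx(tool -x? tx) 109.0 dz(tz) 34.4
40 dx(tool -x? tx) 122.1 dz(tz) 44.5
45 dx(tool -x? tx) 134.4 dz(tz) 55.6
50 dx(tool -x? tx) 145.5 dz(tz) 67.9
55 dx(tool -x? tx) 155.6 dz(tz) 81.0
60 dx(tool -x? tx) 164.5 dz(tz) 95.0
65 dx(tool -x? tx) 172.2 dz(tz) 109.7
70 dx(tool -x? tx) 178.5 dz(tz) 125.0
75 dx(tool -x? tx) 183.5 dz(tz) 140.8
80 dx(tool -x? tx) 187.1 dz(tz) 157.0
85 dx(tool -x? tx) 189.3 dz(tz) 173.4
90 dx(tool -x? tx) 190.0 dz(tz) 190.0
```

```bash
python3 -m creep '[{"wx":0,"wy":0,"wz":0,"tx":16.6,"ty":0,"tz":0.7,"gripper":-1},{"wx":0,"wy":0,"wz":0,"tx":33,"ty":0,"tz":2.9,"gripper":-1},{"wx":0,"wy":0,"wz":0,"tx":49.2,"ty":0,"tz":6.5,"gripper":-1},{"wx":0,"wy":0,"wz":0,"tx":65,"ty":0,"tz":11.5,"gripper":-1},{"wx":0,"wy":0,"wz":0,"tx":80.3,"ty":0,"tz":17.8,"gripper":-1}]' 40
python3 -c "
from h import *
o=st();print(np.round(o['qpos'],1))
d=o['tool_pos']-np.array([.6425,-.1863,.148]);print(np.degrees(np.arctan2(-(d[:2]@[.9893,-.1461]),d[2]+.019)),np.hypot(d[:2]@[.9893,-.1461],d[2]+.019), d[:2]@[.1461,.9893])"
```

```text
time_s: 20.67
tool_pos: [0.5654, -0.1751, 0.3053]
tool_rot: [179.9, 0.4, 171.6]
force: [2.9, 2.4, 3.4]
grip_width: 0.0435
grasp_force: 40.0
t 20.67 pos [ 0.5654 -0.1751  0.3053] rot [179.94   0.42 171.58] F [2.9 2.4 3.4] w 0.0435 g 40.00016011297703
[-24.2  11.4  45.8  86.   -8.3  85.6 103.2]
23.83997613079977 0.19275123343086917 -0.00015913793389596623
```

```bash
python3 -m creep '[{"wx":0,"wy":0,"wz":0,"tx":14.7,"ty":0,"tz":7.7,"gripper":-1},{"wx":0,"wy":0,"wz":0,"tx":28.7,"ty":0,"tz":16.6,"gripper":-1},{"wx":0,"wy":0,"wz":0,"tx":41.8,"ty":0,"tz":26.7,"gripper":-1},{"wx":0,"wy":0,"wz":0,"tx":54.1,"ty":0,"tz":37.8,"gripper":-1},{"wx":0,"wy":0,"wz":0,"tx":65.2,"ty":0,"tz":50.1,"gripper":-1}]' 40
python3 -m creep '[{"wx":0,"wy":0,"wz":0,"tx":10.1,"ty":0,"tz":13.1,"gripper":-1},{"wx":0,"wy":0,"wz":0,"tx":19,"ty":0,"tz":27.1,"gripper":-1},{"wx":0,"wy":0,"wz":0,"tx":26.7,"ty":0,"tz":41.8,"gripper":-1},{"wx":0,"wy":0,"wz":0,"tx":33,"ty":0,"tz":57.1,"gripper":-1},{"wx":0,"wy":0,"wz":0,"tx":38,"ty":0,"tz":72.9,"gripper":-1}]' 50
cat > q.py <<'E'
from h import *
o=st();print(np.round(o['qpos'],1))
d=o['tool_pos']-np.array([.6425,-.1863,.148]);print(np.degrees(np.arctan2(-(d[:2]@[.9893,-.1461]),d[2]+.019)),np.hypot(d[:2]@[.9893,-.1461],d[2]+.019), d[:2]@[.1461,.9893])
E
python3 q.py
```

```text
time_s: 21.08
tool_pos: [0.5001, -0.1654, 0.2549]
tool_rot: [179.9, 0.3, 171.5]
force: [0.1, 2.8, 5.9]
grip_width: 0.0438
grasp_force: 40.0
time_s: 21.5
tool_pos: [0.4622, -0.1598, 0.1813]
tool_rot: [179.9, 0.2, 171.5]
force: [-1.1, 2.7, 5.4]
grip_width: 0.0434
grasp_force: 50.0
t 21.5 pos [ 0.4622 -0.1598  0.1813] rot [179.87   0.19 171.52] F [-1.1  2.7  5.4] w 0.0434 g 50.00118554569781
[-28.3  -1.5  44.3 110.1   0.9  70.8  97.2]
74.00047982641019 0.1895775022531407 -0.00017099604907580877
```

```bash
python3 -m creep '[{"wx":0,"wy":0,"wz":0,"tx":2.5,"ty":0,"tz":10,"gripper":-1},{"wx":0,"wy":0,"wz":0,"tx":4.5,"ty":0,"tz":20,"gripper":-1},{"wx":0,"wy":0,"wz":0,"tx":5.7,"ty":0,"tz":30,"gripper":-1},{"wx":0,"wy":0,"wz":0,"tx":6.3,"ty":0,"tz":38,"gripper":-1},{"wx":0,"wy":0,"wz":0,"tx":6.5,"ty":0,"tz":45,"gripper":-1}]' 60
python3 q.py
```

```text
time_s: 21.92
tool_pos: [0.4557, -0.1589, 0.1367]
tool_rot: [179.9, 0.1, 171.5]
force: [-5.6, 5.1, 17.1]
grip_width: 0.0433
grasp_force: 60.0
t 21.92 pos [ 0.4557 -0.1589  0.1367] rot [1.7988e+02 5.0000e-02 1.7151e+02] F [-5.6  5.1 17.1] w 0.0433 g 60.00165177101053
[-27.9   0.7  44.8 113.9  -0.6  65.6  98.7]
87.67544400308886 0.18895167996901077 -0.00018777449189858372
```

```bash
python3 -m creep '[{"wx":0,"wy":0,"wz":0,"tx":0,"ty":0,"tz":2,"gripper":-1},{"wx":0,"wy":0,"wz":0,"tx":0,"ty":0,"tz":4,"gripper":-1},{"wx":0,"wy":0,"wz":0,"tx":0,"ty":0,"tz":6,"gripper":-1},{"wx":0,"wy":0,"wz":0,"tx":0,"ty":0,"tz":6,"gripper":-1}]' 60|grep -E 'pos|force'
python3 -m creep '[{"wx":0,"wy":0,"wz":0,"tx":0,"ty":0,"tz":1.5,"gripper":-1},{"wx":0,"wy":0,"wz":0,"tx":0,"ty":0,"tz":3,"gripper":-1},{"wx":0,"wy":0,"wz":0,"tx":0,"ty":0,"tz":3,"gripper":-1}]' 60|grep -E 'pos|force'
python3 q.py
```

```text
tool_pos: [0.4557, -0.1589, 0.1312]
force: [-8.1, 5.6, 17.6]
grasp_force: 60.0
tool_pos: [0.4558, -0.1589, 0.1286]
force: [-7.5, 5.2, 19.6]
grasp_force: 60.0
t 22.5 pos [ 0.4558 -0.1589  0.1286] rot [1.7987e+02 3.0000e-02 1.7151e+02] F [-7.5  5.2 19.6] w 0.0432 g 60.00666666019242
[-27.7   1.4  45.  114.4  -1.2  64.6  99.2]
90.12956926923165 0.1887550705287081 -0.0001754486937538715
```

```bash
python3 -m creep '[{"wx":0,"wy":0,"wz":0,"tx":0,"ty":0,"tz":1,"gripper":-1},{"wx":0,"wy":0,"wz":0,"tx":0,"ty":0,"tz":2,"gripper":-1},{"wx":0,"wy":0,"wz":0,"tx":0,"ty":0,"tz":2,"gripper":-1}]' 60|grep -E 'pos|force'
python3 -m creep '[{"wx":0,"wy":0,"wz":0,"tx":0,"ty":0,"tz":1,"gripper":-1},{"wx":0,"wy":0,"wz":0,"tx":0,"ty":0,"tz":2,"gripper":-1},{"wx":0,"wy":0,"wz":0,"tx":0,"ty":0,"tz":2,"gripper":-1}]' 60|grep -E 'pos|force'
python3 -m creep '[{"wx":0,"wy":0,"wz":0,"tx":0,"ty":0,"tz":1,"gripper":-1},{"wx":0,"wy":0,"wz":0,"tx":0,"ty":0,"tz":2,"gripper":-1},{"wx":0,"wy":0,"wz":0,"tx":0,"ty":0,"tz":2,"gripper":-1}]' 60|grep -E 'pos|force'
python3 q.py
```

```text
tool_pos: [0.4558, -0.1589, 0.1269]
force: [-8.9, 4.8, 21.2]
grasp_force: 60.0
tool_pos: [0.4559, -0.1589, 0.1259]
force: [-11.9, 6.5, 28.7]
grasp_force: 60.0
tool_pos: [0.456, -0.1589, 0.1247]
force: [-13.7, 6.7, 35.8]
grasp_force: 60.0
t 23.25 pos [ 0.456  -0.1589  0.1247] rot [1.7979e+02 1.0000e-02 1.7151e+02] F [-13.7   6.7  35.8] w 0.0437 g 60.00483033712953
[-27.6   1.8  45.  114.6  -1.6  64.1  99.6]
91.2985574153635 0.18854054043736748 -0.00016022311927465333
```

```bash
python3 - <<'E'
from h import *
im,d=save('scene','s8.png'); i=optics.camera_info('scene'); f=210/np.tan(np.radians(i['fovy']/2))
v,u=np.mgrid[:420,:560]; X=np.stack([(u-i['cx'])/f*d,(v-i['cy'])/f*d,d],-1)
W=(X-np.array(i['t']))@np.array(i['R'])
m=(d>0)&(im[...,2].astype(int)-im[...,0]>60)&(np.hypot(W[...,0]-.519,W[...,1]+.168)<.09)&(W[...,2]>.065)&(W[...,2]<.12)
p=W[m]; (cc,r)=cv2.minEnclosingCircle(p[:,:2].astype(np.float32)*1000); print(m.sum(),np.round(cc,1),round(r,1))
A=np.c_[p[:,:2]-[.519,-.168],np.ones(len(p))]; print(np.linalg.lstsq(A,p[:,2],rcond=None)[0])
for q in ['lever_grip','lid_top','plate_knob','catch_tab']: print(q,[(np.round(x['point'],4).tolist(),round(x['confidence'],2)) for x in nets.place_of(q,'scene')[:1]])
cv2.imwrite('pics/s8c.png',cv2.resize(im[160:310,200:350,::-1],None,fx=4,fy=4))
st()
E
```

```text
561 [ 521.5 -170.5] 70.7
[0.02617402 0.01923232 0.0805983 ]
lever_grip [([0.4534, -0.1586, 0.1464], 0.5)]
lid_top []
plate_knob [([0.5274, -0.168, 0.1078], 0.9)]
catch_tab [([0.6133, -0.3019, 0.1936], 0.77)]
t 23.5 pos [ 0.456  -0.1589  0.1248] rot [1.7978e+02 2.0000e-02 1.7151e+02] F [-14.6   6.3  35.2] w 0.0437 g 60.00555435195565
```

View pics/s8c.png

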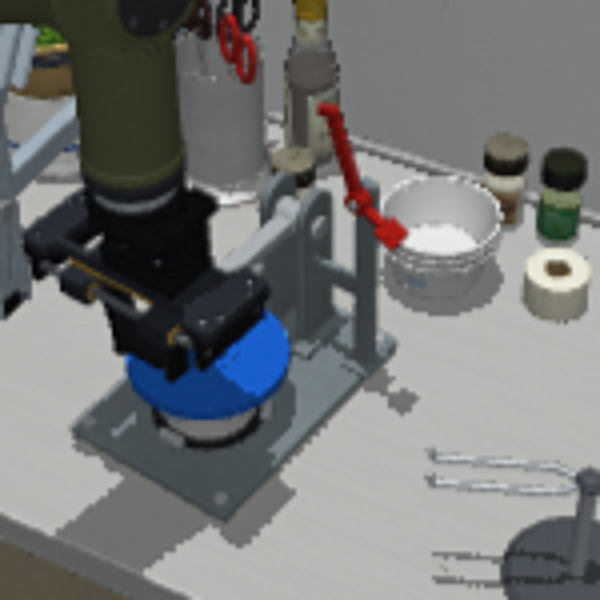

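```bash
python3 -c "
from cell import env
print(env.sign_off())"
```

```text
the job is handed in; nothing more can be done
None
```

The job is handed in and, by my measurements, done in the order asked: plate laid level on the lid, catch flipped to its stop, lever held down at about 35 N, and the plate dropped about 5 mm, so the lid is home (signed off at 23.5 s; no verdict was returned).

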